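# Index the specimen carousel to bring the red specimen under the magnifier

## Robot

A 7-joint arm with a two-finger parallel gripper is mounted at the origin on a cart in front of the work surface, level with it; the furniture and walls round the work are solid. World frame = base frame: x ahead of the robot, y to its left, z up, the work surface at z = 0. Lengths are in mm, angles in rad, forces in N, time in s.
With the tool pointing down it reaches from about 400 to 925 mm from the base axis. Payload 4.1 kg.
Tool frame: the origin (TCP) lies at the very end of the fingers, on their centre line; the grasp point (between the pads) lies 19 mm behind it; z points along the fingers, y is the line along which they close (so a half turn about z gives the same grasp; the last joint's range is limited). The gripper opens to 85 mm and grips with 20 to 120 N. Pads are 22 mm wide; open, the fingers measure 114 mm over their backs; the gripper's body (76 mm by 85 mm) begins 54 mm behind the grasp point. The pads swing forward as they close: fully open they stand 13 mm farther back than shut.
Start: joints at [-1.415, 0.398, 0.045, 1.537, -0.019, 1.207, -0.051], TCP at [163.81, 629.055, 231.347] pointing down, gripper open.
Joint ranges: [-2.82, 2.82], [-0.49, 2.23], [-1.37, 1.46], [0, 2.46], [-1.36, 4.5], [0.23, 2], [-2.94, 2.94]. Speed limits (rad/s): [2.57, 2.57, 3.14, 3.14, 3.14, 3.14, 3.14].

## Interface

Orientations are given as a rotation vector (axis times angle).
In Python, from rig import read_state, viewer, bot gives the robot as it stands.
- The arm moves only by the tool play_rows, never from a script. Its argument "targets" is a list of rows, each an object with "claw": the closure in counts, from 0 (fully open) to 255 (shut); "offset": the shift along the tool's x, y, z in m, a list of three; "rot": the turn, a rotation vector about the tool's x, y, z in rad, a list of three. A call has 1 to 8 rows; each row is the pose to reach, as a shift and turn from the pose commanded when the call began, along the tool's axes at that moment; what a row does not reach only later rows make up. A row lasts 1/8 s, in which the tool goes at most 62.5 mm and 10.7 degrees, less where a joint would pass 70% of its speed; a pose out of reach is approached as far as the arm can. A call with a gripper value outside its range is refused whole. The fingers move at their own pace and stop on an object; "grip_force" is the grip in N (left out, the last holds). Time passes only in rows, so rows that repeat a pose let the fingers close. It gives the time, the measured TCP pose, the force, the opening and the grip force at its end, in the units of the state.
- read_state(): the state, without advancing time (a new reading comes with each control period).
- viewer.read_camera(name): name is "scene" or "top" or "wrist"; returns the picture (480x640x3 uint8, red, green, blue); there is no depth.
- viewer.get_calibration(name): a dict with "K" (3x3 intrinsics, pixels), "dist" ([k1, k2, p1, p2, k3] as OpenCV has them; the pictures are not rectified), "world_from_camera" (4x4, takes a point from camera to world coordinates). Camera axes: x right, y down, z forward; pixel columns grow to the right and rows downward; lengths in mm; the calibration is good to about 2 mm. A picture is of the moment at which its call begins: read the wrist's pose just before it. get_calibration takes no time and is no camera call; for the wrist camera it gives the pose at the moment of the call.
- bot.close_job(): hands the job in; it is judged then, once.
The state is a dict: "t": time; "joint_pos": joint angles; "dq": joint speeds; "effort": joint torques, N m; "tcp_pos": TCP position; "ee_rot": TCP orientation; "ft_force": force on the tool from outside, world axes, zero at the start; "ft_torque": the same for the moment, N m; "finger_gap": finger opening in mm; "gripper_force": force on a finger pad.
Only numpy, scipy, OpenCV 4.12 (cv2) and the standard library are available. Lean on these libraries where they do the work, as an engineer would, in place of code of your own. Each camera call takes 0.05 s, during which the arm holds its last target. There are 200 camera calls.

## Task

Index the specimen carousel by one hole, whichever way brings the red specimen under the magnifier: with the fingertips press the yellow plunger button down inside its guard ring and, with the plunger in, push the carousel round to the next hole. Then let the plunger spring fully back up into that hole, so that the carousel is locked with the red specimen centred under the magnifier, and draw clear. Only press and push, without great force: grip and lift nothing, do not touch the specimens or the magnifier, and leave the other things on the table where they lie.

Things in the scene. Friction and masses are not known exactly. Their poses are not given: they have to be found in the camera images.
- carousel_axis (a point): Vertical turning axis of the specimen carousel, a 140 mm aluminium disc with six black specimen nests (rings 42 mm outside, 34 mm inside, 8 mm high) every 60 degrees, their centres 46 mm from this axis. The point lies on the disc's top face, 64 mm above the table. The green base under it is bolted down; between base and disc lies the fixed steel index plate, 192 mm across, with six index holes (60 degrees = 1.047 rad apart).
- carousel (a joint): Angle of the carousel on its base: 0 at the start, positive anticlockwise seen from above, range -2.1 to 2.1 rad; index holes at 0 and at every +-1.047 rad. Locked (to within about 0.01 rad) while the plunger is up in a hole; free, it needs about 0.12 N m (some 1.5 N at the plunger) and stays where it is left.
- plunger_button (a point): Centre of the top face of the round yellow plunger button, 43 mm across, which rides on an arm of the carousel 102 mm from the turning axis, on the robot's side at the start. Its top is 80 mm above the table when the plunger is up; pressing it straight down draws the index pin down out of its hole in the index plate. Pressed, it turns with the carousel.
- guard_rim (a point): Centre of the top rim of the dark round guard ring that stands round the button and turns with the carousel: 50 mm inside, 58 mm outside, wall 4 mm, rim 82 mm above the table, so 2 mm above the unpressed button. A fingertip that holds the button in pushes sideways on the inside of this ring to turn the carousel.
- plunger (a joint): How far the plunger is pressed down, in m: 0 = fully up, 0.013 = at its stop. Spring force about 4 N at the top, 9 N at the stop. The pin is clear of its hole from about 0.010 on. Let go between holes, it rests against the underside of the index plate at about 0.010; let go within about 2 degrees of a hole, its round nose centres the carousel and springs up to 0.
- magnifier_axis (a point): Point on the vertical optical axis of the magnifier, at the place where a specimen's face comes, 46 mm from the carousel axis on the side away from the plunger's starting place, 82 mm above the table. The magnifier, a black 39 mm loupe, hangs over this nest from 94 to 128 mm above the table, on a bracket and a steel post 126 mm from the carousel axis.
- magnifier: The black loupe in its bracket (39 mm across, 34 mm high); origin at the centre of its underside.
- mount_red: Red moulded specimen, cylinder 32 mm across, 18 mm high, loose in a carousel nest next to the one under the magnifier, on one side or the other. Origin at the centre of its underside, on the disc.
- mount_green: Green specimen, 30 mm across, 16 mm high, in the nest on the other side of the magnifier. Origin under its centre.
- mount_black: Black specimen, 30 mm across, 20 mm high, in a nest of the carousel. Origin under its centre.
- mount_cream: Cream specimen, 30 mm across, 22 mm high, in a nest of the carousel. Origin under its centre.
- index_base: The whole bolted-down fixture with all it carries: green round base 160 mm across with a tongue to the magnifier post, index plate, carousel; origin on the turning axis at table height, x axis pointing to the magnifier post.
- caliper: Sliding caliper lying on the table, 70 x 215 x 14 mm.
- marker_black: Black marker pen lying on the table, 136 mm long.
- mount_a7: Dark blue specimen standing on the table, 38 mm across, 20 mm high.
- feeler_gauge: Folded feeler gauge, 95 mm long, 12 mm high.
- test_block: Round steel reference block, 64 mm across, 13 mm high, lying on the table.
- ball_box: Small box with a blue lid, 42 x 62 x 21 mm.
- tweezers: Steel tweezers lying flat, 124 mm long, 8 mm high.
- dust_brush: Dusting brush with wooden handle lying flat, 184 mm long, 12 mm high.

How it is judged:
By the outcome, as a careful person would: the job done as asked, in the order asked, and still so for the second after the job is handed in, with the robot touching nothing.
It also fails if it takes over 40 s, if anything falls off the work surface, if the arm or the gripper's body presses on something with over 40 N, if the wrist force passes 120 N, or if a joint passes its speed limit or range.

## Working session

There is one attempt and no reset: what is moved stays moved. The work goes in short steps, Python scripts to look and compute and a tool call to move; the robot and the scene stay as the last step left them, time stands still between calls to the robot, and variables do not carry over. Pictures are saved under pics/ and viewed, at most 10 in all, crops included, and the job is handed in when it is done.

Besides the shell and the picture viewer there is one more tool, called after "Request:" as name(argument=value, ...) on one line, values as JSON. play_rows: Moves the arm, as the interface text tells. Its arguments: {"type":"object","properties":{"targets":{"type":"array"},"grip_force":{"type":"number"}},"required":["targets"]}

```bash
mkdir -p pics; python3 - <<'E'
from rig import read_state, viewer, bot
import cv2
s=read_state();print({k:s[k] for k in('t','tcp_pos','ee_rot','ft_force','finger_gap')})
for n in('scene','top'):
    cv2.imwrite(f'pics/{n}0.png',viewer.read_camera(n)[:,:,::-1])
    c=viewer.get_calibration(n);print(c)
E
```

```text
{'t': 0.0, 'tcp_pos': array([163.64656832, 628.40460055, 230.26059402]), 'ee_rot': array([-3.98956882e-01, -3.11602453e+00,  3.07978760e-03]), 'ft_force': array([-0.67335958, -0.79858956, -0.918396  ]), 'finger_gap': 85.33590020008333}
{'K': array([[493.23886869,   0.        , 322.91496082],
       [  0.        , 493.23886869, 241.04782796],
       [  0.        ,   0.        ,   1.        ]]), 'dist': array([-0.13575023,  0.        ,  0.        ,  0.        ,  0.        ]), 'world_from_camera': array([[ 8.21501224e-01, -3.59033205e-01,  4.42979568e-01,
         1.32534233e+02],
       [-5.70202625e-01, -5.20213899e-01,  6.35803795e-01,
        -5.15362998e+02],
       [ 2.16945353e-03, -7.74901708e-01, -6.32078030e-01,
         6.53955835e+02],
       [ 0.00000000e+00,  0.00000000e+00,  0.00000000e+00,
         1.00000000e+00]])}
{'K': array([[460.66436017,   0.        , 312.09622805],
       [  0.        , 460.66436017, 239.69439832],
       [  0.        ,   0.        ,   1.        ]]), 'dist': array([-0.11526023,  0.        ,  0.        ,  0.        ,  0.        ]), 'world_from_camera': array([[ 4.57521113e-03, -9.96460423e-01,  8.39386238e-02,
         4.50788090e+02],
       [-9.99935437e-01, -5.43191839e-03, -9.98081606e-03,
         6.57456473e+01],
       [ 1.04014359e-02, -8.38875401e-02, -9.96420941e-01,
         9.31681531e+02],
       [ 0.00000000e+00,  0.00000000e+00,  0.00000000e+00,
         1.00000000e+00]])}
```

View pics/top0.png

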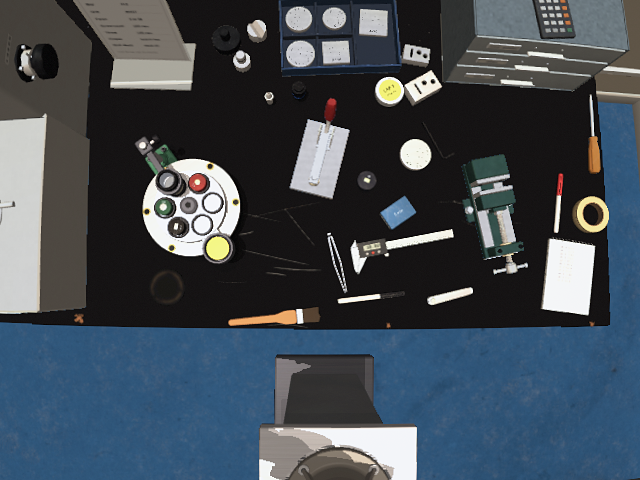

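View pics/scene0.png

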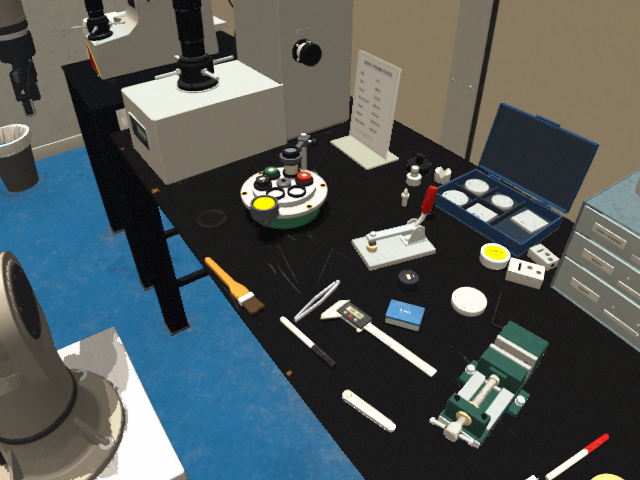

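```bash
cat > h.py <<'E'
from rig import read_state, viewer, bot
import cv2, numpy as np
from scipy.spatial.transform import Rotation as R
def ray(c,uv,z):
    p=cv2.undistortPoints(np.array([[uv]],float),c['K'],c['dist'])[0,0]
    T=np.array(c['world_from_camera']);d=T[:3,:3]@[p[0],p[1],1];o=T[:3,3]
    return o+d*(z-o[2])/d[2]
def proj(c,P):
    T=np.linalg.inv(c['world_from_camera'])
    return cv2.projectPoints(np.array([P],float),cv2.Rodrigues(T[:3,:3])[0],T[:3,3],c['K'],c['dist'])[0][0,0]
def totool(v): # world mm vector -> tool axes
    return R.from_rotvec(read_state()['ee_rot']).inv().apply(v)
E
python3 - <<'E'
from h import *
c=viewer.get_calibration('top')
for n,uv,z in(('btn',(218,248),80),('axis knob',(189,205),70),('platecentre',(192,207.5),60),('red',(199,183),82),('mag',(169,180),128),('boxTopFront',(40,312),120),('boxTopR',(45,120),120),('boxbaseR',(87,310),0)):
    print(n,ray(c,uv,z).round(1))
c=viewer.get_calibration('scene')
print('btn s',ray(c,(264,204),80),ray(c,(300,205),30))
print(R.from_rotvec(read_state()['ee_rot']).as_matrix().round(3))
E
```

```text
btn [506.1 232.   80. ]
axis knob [588.3 291.5  70. ]
platecentre [585.  288.1  60. ]
red [628.3 270.6  82. ]
mag [624.2 314.1 128. ]
boxTopFront [384.5 552.1 120. ]
boxTopR [744.2 565.2 120. ]
boxbaseR [381.5 519.3   0. ]
btn s [504.15043693 227.88940292  80.        ] [599.87805565 244.00243202  30.        ]
[[-0.968  0.252 -0.   ]
 [ 0.252  0.968 -0.002]
 [-0.    -0.002 -1.   ]]
```

Request:
play_rows(targets=[{"claw":255,"offset":[-0.05,-0.039,0],"rot":[0,0,0]},{"claw":255,"offset":[-0.1,-0.077,0],"rot":[0,0,0]},{"claw":255,"offset":[-0.15,-0.116,0],"rot":[0,0,0]},{"claw":255,"offset":[-0.2,-0.154,0],"rot":[0,0,0]},{"claw":255,"offset":[-0.25,-0.193,0],"rot":[0,0,0]},{"claw":255,"offset":[-0.3,-0.231,0],"rot":[0,0,0]},{"claw":255,"offset":[-0.35,-0.27,0],"rot":[0,0,0]},{"claw":255,"offset":[-0.39,-0.3,0],"rot":[0,0,0]}])

```text
t: 1.1
tcp_pos: [466.6, 238.0, 231.2]
ee_rot: [-0.401, -3.116, 0.0]
ft_force: [1.2, 0.6, -0.4]
finger_gap: 0.1
gripper_force: 0.0
```

```bash
python3 - <<'E'
from h import *
c=viewer.get_calibration('wrist');s=read_state()
cv2.imwrite('pics/w1.png',viewer.read_camera('wrist')[:,:,::-1])
print(s['t'],s['tcp_pos'],s['ft_force'],s['finger_gap'],s['joint_pos'],c['world_from_camera'])
print(proj(c,(506,232,80)),proj(c,(588,291,64)),proj(c,s['tcp_pos']))
E
```

```text
1.1 [466.59089443 238.02625507 231.15764133] [ 1.17766838  0.60656513 -0.44509779] 0.10092518713945033 [-0.83356348  0.1787264   0.3192907   1.84287893 -0.0616609   1.12969682
  0.82220012] [[ 2.53340640e-01  9.23001655e-01  2.89631601e-01  3.92414586e+02]
 [ 9.67376959e-01 -2.41539114e-01 -7.64243151e-02  2.57212152e+02]
 [-5.82409297e-04  2.99544322e-01 -9.54082208e-01  3.72847318e+02]
 [ 0.00000000e+00  0.00000000e+00  0.00000000e+00  1.00000000e+00]]
[325.94631523 266.07202167] [419.28222814 331.06599425] [320.62154233 316.85487329]
```

View pics/w1.png

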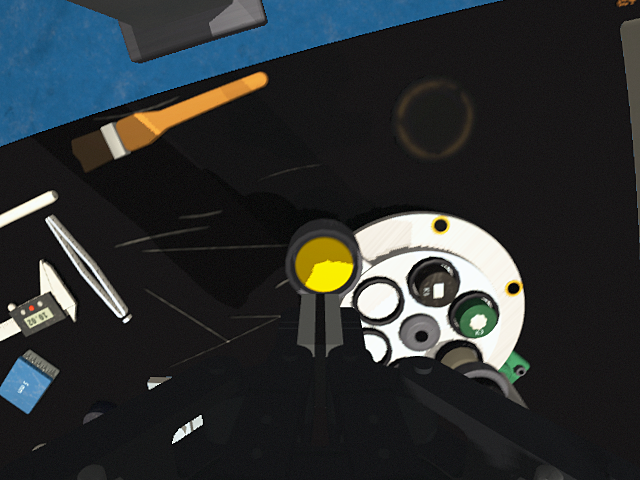

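Request:
play_rows(targets=[{"claw":255,"offset":[-0.02,0.001,0.04],"rot":[0,0,0.17]},{"claw":255,"offset":[-0.0406,0.0019,0.08],"rot":[0,0,0.34]},{"claw":255,"offset":[-0.0406,0.0019,0.12],"rot":[0,0,0.52]},{"claw":255,"offset":[-0.0406,0.0019,0.136],"rot":[0,0,0.69]},{"claw":255,"offset":[-0.0406,0.0019,0.136],"rot":[0,0,0.69]},{"claw":255,"offset":[-0.0406,0.0019,0.136],"rot":[0,0,0.69]}])

```text
t: 1.9
tcp_pos: [505.8, 232.6, 96.0]
ee_rot: [1.425, 2.799, 0.002]
ft_force: [0.6, 0.2, -0.8]
finger_gap: -0.2
gripper_force: 0.0
```

```bash
python3 - <<'E'
from h import *
c=viewer.get_calibration('wrist');s=read_state()
im=viewer.read_camera('wrist')
cv2.imwrite('pics/w2.png',im[:,:,::-1])
print(s['t'],s['tcp_pos'],s['ee_rot'],s['ft_force'],s['joint_pos'])
print(R.from_rotvec(s['ee_rot']).as_matrix().round(3))
print(proj(c,(505.5,232,80)),proj(c,(588,291,64)),proj(c,s['tcp_pos']))
E
```

```text
1.9 [505.84442848 232.55127664  96.03402728] [1.42537174e+00 2.79893520e+00 1.83555733e-03] [ 0.61307375  0.15841062 -0.8462987 ] [-0.84137492  0.40500864  0.4164589   1.91009905 -0.21079477  0.86758316
  0.31079718]
[[-0.588  0.809  0.001]
 [ 0.809  0.588  0.001]
 [-0.     0.001 -1.   ]]
[318.94454239 298.01084267] [540.64702788 282.29739993] [320.51508891 316.34375681]
```

View pics/w2.png

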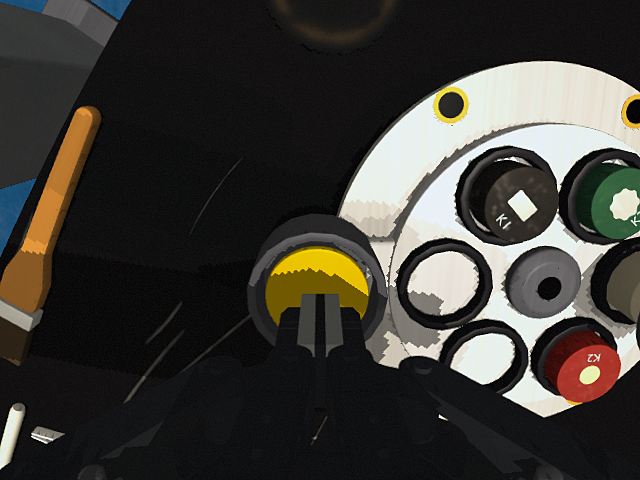

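Request:
play_rows(targets=[{"claw":255,"offset":[0,0,0.012],"rot":[0,0,0]},{"claw":255,"offset":[0,0,0.019],"rot":[0,0,0]},{"claw":255,"offset":[-0.003,0,0.019],"rot":[0,0,0]},{"claw":255,"offset":[-0.006,0,0.019],"rot":[0,0,0]},{"claw":255,"offset":[-0.006,0,0.019],"rot":[0,0,0]}])

```text
t: 2.58
tcp_pos: [509.3, 227.2, 76.7]
ee_rot: [1.43, 2.797, 0.001]
ft_force: [-0.0, 1.3, 4.3]
finger_gap: 0.2
gripper_force: 1.9
```

Request:
play_rows(targets=[{"claw":255,"offset":[-0.002,0,0],"rot":[0,0,0]},{"claw":255,"offset":[-0.002,0,0],"rot":[0,0,0]}])

```text
t: 2.82
tcp_pos: [510.2, 225.9, 76.6]
ee_rot: [-1.429, -2.797, -0.001]
ft_force: [-2.0, 2.0, 4.9]
finger_gap: 0.1
gripper_force: 2.5
```

Request:
play_rows(targets=[{"claw":255,"offset":[-0.002,0,0],"rot":[0,0,0]},{"claw":255,"offset":[-0.002,0,0],"rot":[0,0,0]}])

```text
t: 3.08
tcp_pos: [511.3, 224.4, 76.5]
ee_rot: [-1.429, -2.798, -0.001]
ft_force: [-2.1, 2.9, 5.0]
finger_gap: 0.4
gripper_force: 2.6
```

Request:
play_rows(targets=[{"claw":255,"offset":[-0.002,0,0],"rot":[0,0,0]},{"claw":255,"offset":[-0.002,0,0],"rot":[0,0,0]}])

```text
t: 3.32
tcp_pos: [512.5, 222.8, 76.5]
ee_rot: [-1.429, -2.798, -0.001]
ft_force: [-2.3, 3.0, 5.2]
finger_gap: -0.0
gripper_force: 2.6
```

Request:
play_rows(targets=[{"claw":255,"offset":[-0.002,0,0],"rot":[0,0,0]},{"claw":255,"offset":[-0.002,0,0],"rot":[0,0,0]}])

```text
t: 3.58
tcp_pos: [513.6, 221.2, 76.5]
ee_rot: [-1.429, -2.797, -0.001]
ft_force: [-1.7, 2.4, 4.6]
finger_gap: -0.1
gripper_force: 2.6
```

Request:
play_rows(targets=[{"claw":255,"offset":[-0.002,0,0],"rot":[0,0,0]},{"claw":255,"offset":[-0.002,0,0],"rot":[0,0,0]}])

```text
t: 3.82
tcp_pos: [514.1, 220.6, 76.5]
ee_rot: [-1.427, -2.797, -0.002]
ft_force: [-2.6, 3.7, 6.7]
finger_gap: 0.0
gripper_force: 4.0
```

Request:
play_rows(targets=[{"claw":255,"offset":[0.001,0,0.005],"rot":[0,0,0]},{"claw":255,"offset":[0.001,0,0.009],"rot":[0,0,0]},{"claw":255,"offset":[0.001,0,0.009],"rot":[0,0,0]}])

```text
t: 4.2
tcp_pos: [515.2, 219.4, 68.0]
ee_rot: [1.429, 2.796, 0.001]
ft_force: [-2.5, 1.7, 6.1]
finger_gap: -0.1
gripper_force: 5.9
```

```bash
cat >> h.py <<'E'
def arc(deg,n,axis=(588,291)):
    s=read_state();M=R.from_rotvec(s['ee_rot']);p=s['tcp_pos'];a=np.array([*axis,p[2]])
    for i in range(1,n+1):
        Q=R.from_euler('z',deg*i/n,degrees=True)
        print((M.inv().apply(a+Q.apply(p-a)-p)/1000).round(4).tolist(),round(-np.radians(deg*i/n),3))
E
python3 - <<'E'
from h import *
s=read_state();print(s['tcp_pos'],s['ft_force'],s['joint_pos'].round(2))
arc(30,6)
E
```

```text
[515.18932686 219.41948936  68.00377248] [-2.49390182  1.72597238  6.07732548] [-0.8   0.45  0.4   1.92 -0.24  0.81  0.36]
[-0.0087, 0.0017, 0.0] -0.087
[-0.0173, 0.0042, 0.0] -0.175
[-0.0256, 0.0074, 0.0] -0.262
[-0.0336, 0.0113, 0.0001] -0.349
[-0.0412, 0.0159, 0.0001] -0.436
[-0.0484, 0.0212, 0.0001] -0.524
```

Request:
play_rows(targets=[{"claw":255,"offset":[-0.0087,0.0017,0],"rot":[0,0,-0.087]},{"claw":255,"offset":[-0.0173,0.0042,0],"rot":[0,0,-0.175]},{"claw":255,"offset":[-0.0256,0.0074,0],"rot":[0,0,-0.262]},{"claw":255,"offset":[-0.0336,0.0113,0],"rot":[0,0,-0.349]},{"claw":255,"offset":[-0.0412,0.0159,0],"rot":[0,0,-0.436]},{"claw":255,"offset":[-0.0484,0.0212,0],"rot":[0,0,-0.524]},{"claw":255,"offset":[-0.0484,0.0212,0],"rot":[0,0,-0.524]}])

```text
t: 5.08
tcp_pos: [562.4, 192.5, 68.4]
ee_rot: [0.656, 3.068, 0.002]
ft_force: [2.0, 1.4, 6.9]
finger_gap: -0.1
gripper_force: 4.2
```

```bash
python3 - <<'E'
from h import *
s=read_state();print(s['tcp_pos'],s['ft_force'],s['joint_pos'].round(2),s['ft_torque'])
d=s['tcp_pos'][:2]-[588,291];print(np.hypot(*d),np.degrees(np.arctan2(*d[::-1])), np.degrees(np.arctan2(219.4-291,515.2-588)))
arc(27,6)
w=viewer.read_camera('wrist');t=viewer.read_camera('top')
t=cv2.resize(t[140:290,110:270],None,fx=3.5,fy=3.5,interpolation=2)
w=cv2.resize(w,(240,180)) ;o=np.zeros((525,800,3),np.uint8);o[:,:560]=t;o[:180,560:]=w
cv2.imwrite('pics/m3.png',o[:,:,::-1])
E
```

```text
[562.35024446 192.53265557  68.38192427] [2.00746807 1.40256491 6.93440631] [-0.62  0.48  0.28  1.84 -0.17  0.84  0.89] [ 0.28275644 -0.27648312  0.03211611]
101.75326961606469 -104.60050865681622 -135.47613125164185
[-0.0078, 0.0016, 0.0] -0.079
[-0.0155, 0.0039, 0.0001] -0.157
[-0.023, 0.0067, 0.0001] -0.236
[-0.0302, 0.0101, 0.0001] -0.314
[-0.0371, 0.0141, 0.0002] -0.393
[-0.0437, 0.0186, 0.0002] -0.471
```

View pics/m3.png

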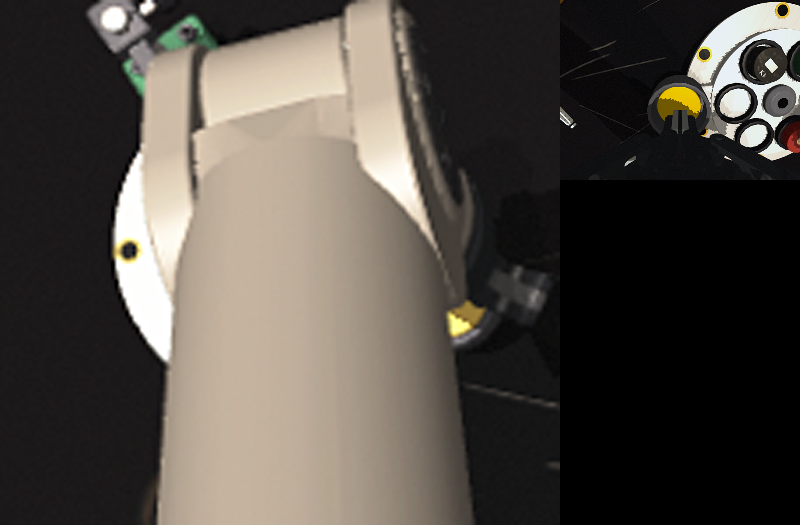

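Request:
play_rows(targets=[{"claw":255,"offset":[-0.0078,0.0016,0],"rot":[0,0,-0.079]},{"claw":255,"offset":[-0.0155,0.0039,0],"rot":[0,0,-0.157]},{"claw":255,"offset":[-0.023,0.0067,0],"rot":[0,0,-0.236]},{"claw":255,"offset":[-0.0302,0.0101,0],"rot":[0,0,-0.314]},{"claw":255,"offset":[-0.0371,0.0141,0],"rot":[0,0,-0.393]},{"claw":255,"offset":[-0.0437,0.0186,0],"rot":[0,0,-0.471]},{"claw":255,"offset":[-0.0437,0.0186,0],"rot":[0,0,-0.471]}])

```text
t: 6.05
tcp_pos: [609.6, 191.8, 68.4]
ee_rot: [-0.079, 3.136, 0.0]
ft_force: [1.0, 0.9, 6.5]
finger_gap: 0.1
gripper_force: 3.9
```

```bash
python3 - <<'E'
from h import *
s=read_state();print(s['t'],s['tcp_pos'],s['ft_force'],s['joint_pos'].round(2))
d=s['tcp_pos'][:2]-[588,291];print(np.hypot(*d),np.degrees(np.arctan2(*d[::-1])))
c=viewer.get_calibration('wrist')
w=viewer.read_camera('wrist');cv2.imwrite('pics/w4.png',w[:,:,::-1])
for a in (-86,-84,-82): # expected button centre, nests for button at angle a
    a=np.radians(a);A=np.array([588,291.])
    print([proj(c,(*(A+46*np.array([np.cos(a+k*np.pi/3),np.sin(a+k*np.pi/3)])),72)).round(0).tolist() for k in (0,1,-1)],proj(c,(*(A+102*np.array([np.cos(a),np.sin(a)])),82)).round(0))
print(proj(c,(588,291,72)))
E
```

```text
6.05 [609.59086865 191.84139773  68.42656178] [0.95365065 0.85416782 6.48587394] [-0.49  0.54  0.17  1.72 -0.11  0.88  1.34]
101.48198861596195 -77.71610928731087
[[472.0, 282.0], [518.0, 373.0], [549.0, 170.0]] [315. 298.]
[[472.0, 286.0], [522.0, 374.0], [545.0, 173.0]] [316. 307.]
[[472.0, 290.0], [525.0, 376.0], [541.0, 175.0]] [316. 317.]
[592.39440807 278.10111428]
```

View pics/w4.png

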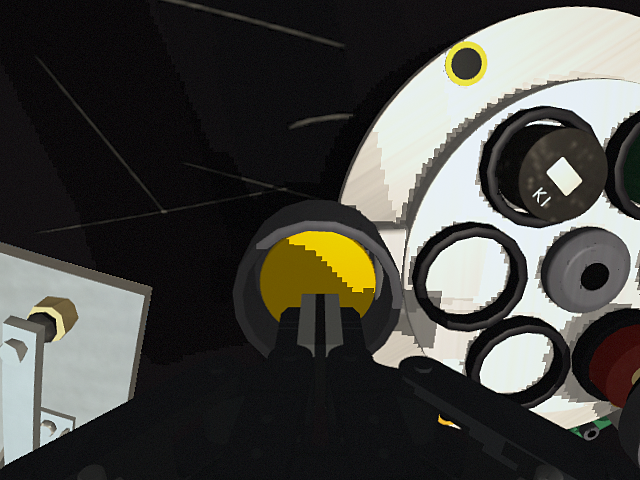

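```bash
cat > fit.py <<'E'
from h import *
from scipy.optimize import least_squares
s=read_state();c=viewer.get_calibration('wrist')
def T(p,r):
    M=np.eye(4);M[:3,:3]=R.from_rotvec(r).as_matrix();M[:3,3]=p;return M
X=np.linalg.inv(T(s['tcp_pos'],s['ee_rot']))@c['world_from_camera']
c2=dict(c,world_from_camera=T([505.844,232.551,96.034],[1.42537,2.798935,.0018356])@X)
def fit(c,px,knob,dz=68):
    W=np.array([ray(c,p,dz)[:2] for p in px]);K=ray(c,knob,80)[:2]
    def f(v):
        return np.concatenate([v[:2]+46*np.array([np.cos(v[2]+k*np.pi/3),np.sin(v[2]+k*np.pi/3)])-w for k,w in zip((0,-1,1),W)])
    r=least_squares(f,[588,291,-1.5]);print(r.x[:2].round(1),np.degrees(r.x[2]).round(2),r.fun.round(1),K.round(1))
E
python3 - <<'E'
from fit import *
for z in (66,70):
    fit(c2,[(444.5,283.5),(503,195.5),(484,360)],(547,281),z)
    fit(c,[(469.5,276),(540,166.5),(518,361)],(585,268),z)
E
```

```text
[586.9 292.2] -142.85 [-0.1 -0.6  0.3  0.2 -0.2  0.4] [577.9 293.5]
[586.4 292. ] -84.17 [-0.3 -0.  -0.3 -0.1  0.6  0.1] [581.1 281.2]
[584.5 292.7] -142.85 [-0.3 -0.8 -0.2  1.   0.5 -0.2] [577.9 293.5]
[584.9 289.9] -84.17 [-0.2 -0.5 -1.4 -0.   1.6  0.5] [581.1 281.2]
```

Request:
play_rows(targets=[{"claw":255,"offset":[-0.0022,0.0005,0],"rot":[0,0,-0.021]},{"claw":255,"offset":[-0.0022,0.0005,0],"rot":[0,0,-0.021]},{"claw":255,"offset":[-0.0022,0.0005,-0.003],"rot":[0,0,-0.021]},{"claw":255,"offset":[-0.0022,0.0005,-0.006],"rot":[0,0,-0.021]},{"claw":255,"offset":[-0.0022,0.0005,-0.008],"rot":[0,0,-0.021]},{"claw":255,"offset":[-0.0022,0.0005,-0.008],"rot":[0,0,-0.021]}])

```text
t: 6.85
tcp_pos: [610.7, 192.2, 76.0]
ee_rot: [-0.111, 3.137, -0.001]
ft_force: [0.9, 0.2, 4.5]
finger_gap: 0.4
gripper_force: 2.7
```

```bash
python3 - <<'E'
from h import *
s=read_state();print(s['t'],s['tcp_pos'],s['ft_force'],s['joint_pos'].round(2))
w=viewer.read_camera('wrist');cv2.imwrite('pics/w5.png',w[:,:,::-1])
E
```

```text
6.85 [610.71559532 192.16158015  75.95290995] [0.91633161 0.18432877 4.45825566] [-0.49  0.53  0.16  1.71 -0.1   0.9   1.35]
```

Request:
play_rows(targets=[{"claw":255,"offset":[0.003,0,-0.005],"rot":[0,0,0]},{"claw":255,"offset":[0.006,0,-0.02],"rot":[0,0,0]},{"claw":255,"offset":[0.012,0,-0.05],"rot":[0,0,0]},{"claw":255,"offset":[0.012,0,-0.1],"rot":[0,0,0]},{"claw":255,"offset":[0.05,0.0,-0.14],"rot":[0,0,0]},{"claw":255,"offset":[0.1,0,-0.14],"rot":[0,0,0]},{"claw":255,"offset":[0.1,0,-0.14],"rot":[0,0,0]}])

```text
t: 7.78
tcp_pos: [505.0, 185.1, 215.2]
ee_rot: [0.115, -3.135, 0.001]
ft_force: [0.3, -0.3, 0.1]
finger_gap: 0.4
gripper_force: 0.0
```

```bash
python3 - <<'E'
from h import *
s=read_state();print(s['t'],s['tcp_pos'],s['ft_force'])
w=viewer.read_camera('wrist');t=viewer.read_camera('top');sc=viewer.read_camera('scene')
o=np.zeros((600,800,3),np.uint8)
o[:300,:400]=cv2.resize(w,(400,300))
o[:300,400:]=cv2.resize(sc[130:250,220:380],(400,300),interpolation=2)
o[300:,:400]=cv2.resize(t[130:280,120:320],(400,300),interpolation=2)
cv2.imwrite('pics/m6.png',o[:,:,::-1])
E
```

```text
7.775 [505.00043615 185.08850472 215.15430313] [ 0.29932212 -0.26408474  0.09802683]
```

View pics/m6.png

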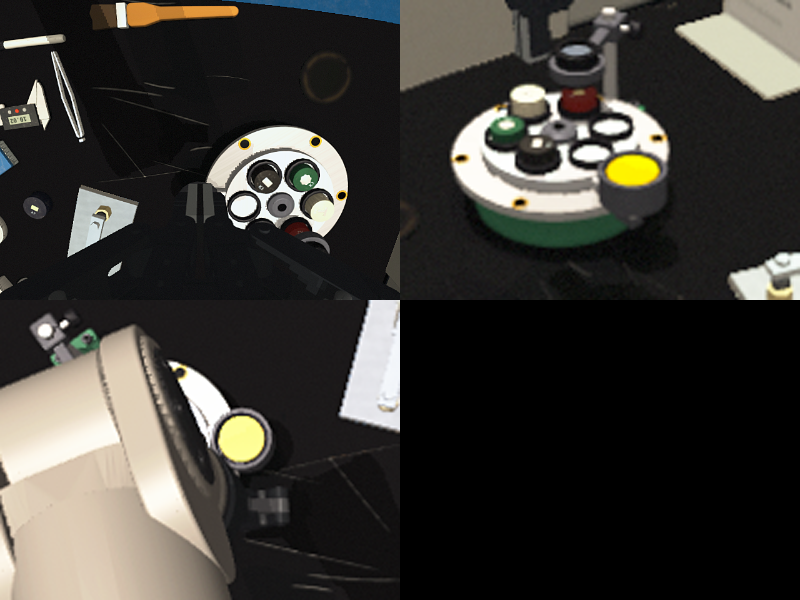

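The red specimen sits under the loupe and the button stands near the rim (top crop at 241,439, so pixel 240.5,199.5). I'll check that angle, then hand in.

```bash
python3 - <<'E'
from h import *
c=viewer.get_calibration('top')
A=np.array([587.,291.])
g=[np.degrees(np.arctan2(*(ray(c,p,80)[:2]-A)[::-1])) for p in((218,248),(240.5,199.5))];print(g,g[1]-g[0])
if abs(g[1]-g[0]-60)<4: print(bot.close_job())
E
```

```text
[np.float64(-143.87920270502616), np.float64(-84.04801084793544)] 59.831191857090715
the job is handed in; nothing more can be done
None
```

The carousel is indexed one hole anticlockwise (59.8° measured from the top camera). The plunger sprang back up into the next hole, the red specimen is under the magnifier, and the arm is clear; the job is handed in at about 8 s.

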